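Find and release the latched key of the bench shaker

TASK

One of the bench shaker's four identical keys is still latched down, a few millimetres lower than the others, and has to be released before the shaker is used. Tap the four keys lightly with the fingertips, one after another from left to right, without pushing any of them in; then press the one you found latched and let go, so that it springs up and all four stand raised. Do not pick up or disturb the jars and other things around.

Things in the scene. Friction and masses are not known exactly. Their poses are not given: they have to be found in the camera images.
- shaker: white bench shaker fixed to the worktop, 190 (x) x 300 (y) x 40 mm housing; origin at the centre of its underside, x away from the robot, y to the left along the key row, z up. Keys along its front on a grey strip, a platform with a black mat (top 47 mm) and a low wire rail (top 61 mm, nearest part 38 mm behind the key centres) on its rear part
- cap_d: one of the shaker's four identical white square keys, 28 x 28 mm; which stands leftmost changes from run to run, so sort them by position. Origin at the centre of its top face, z up. Raised, a key's top is 54 mm above the worktop, 14 mm above the housing; the latched key's is 4 mm lower.
- cap_a: one of the shaker's four identical white square keys, 28 x 28 mm; which stands leftmost changes from run to run, so sort them by position. Origin at the centre of its top face, z up. Keys slide straight down, 8 mm at most from raised. A raised key yields from about 3 N, is 3 mm down at 5 N, right down at 8.5 N; it does not latch.
- cap_b: one of the shaker's four identical white square keys, 28 x 28 mm; which stands leftmost changes from run to run, so sort them by position. Origin at the centre of its top face, z up. The latched key stays put under less than 5 N. Pushed 2 mm below its latched height (about 7 N) or right down (8.5 N), it unlatches and rises when let go.
- cap_c: one of the shaker's four identical white square keys, 28 x 28 mm; which stands leftmost changes from run to run, so sort them by position. Origin at the centre of its top face, z up. The four keys form a straight row along the shaker's y axis, 56 mm apart, 55 mm to the front (shaker -x) of its centre.
- blue_jar: white jar with blue lid, 50 mm wide, 46 mm high, loose on the shaker's platform; a bystander. Origin at the centre of its underside
- red_jar: white jar with red lid, 45 mm wide, 40 mm high, loose on the shaker's platform; a bystander. Origin at the centre of its underside
- brown_bottle: brown bottle with black cap, 48 mm wide, 100 mm high, on the worktop left of the shaker; a bystander. Origin at the centre of its underside
- white_pot: white pot with a blue band, 68 mm wide, 90 mm high, on the worktop right of the shaker; a bystander. Origin at the centre of its underside
- label_reel: reel of white labels, 70 mm wide, 36 mm high, at the right; a bystander. Origin at the centre of its underside
- beaker: glass beaker, 74 mm wide, 95 mm high, at the right; a bystander. Origin at the centre of its underside
- black_notebook: black notebook, 148 x 110 x 16 mm, at the left; a bystander. Origin at the centre of its underside

How it is judged (in metres and radians):
On the way, in this order (a step that is already met when the one before it is completed fails the run):
1. the fingers tap the leftmost key (((y of cap_a in the frame of shaker between 0.056 and 0.2 m and contact force between the fingers and cap_a above 0.3 N) or (y of cap_b in the frame of shaker between 0.056 and 0.2 m and contact force between the fingers and cap_b above 0.3 N) or (y of cap_c in the frame of shaker between 0.056 and 0.2 m and contact force between the fingers and cap_c above 0.3 N) or (y of cap_d in the frame of shaker between 0.056 and 0.2 m and contact force between the fingers and cap_d above 0.3 N))), for 0.02 s.
2. the fingers tap the second key (((y of cap_a in the frame of shaker between 0 and 0.056 m and contact force between the fingers and cap_a above 0.3 N) or (y of cap_b in the frame of shaker between 0 and 0.056 m and contact force between the fingers and cap_b above 0.3 N) or (y of cap_c in the frame of shaker between 0 and 0.056 m and contact force between the fingers and cap_c above 0.3 N) or (y of cap_d in the frame of shaker between 0 and 0.056 m and contact force between the fingers and cap_d above 0.3 N))), for 0.02 s.
3. the fingers tap the third key (((y of cap_a in the frame of shaker between -0.056 and 0 m and contact force between the fingers and cap_a above 0.3 N) or (y of cap_b in the frame of shaker between -0.056 and 0 m and contact force between the fingers and cap_b above 0.3 N) or (y of cap_c in the frame of shaker between -0.056 and 0 m and contact force between the fingers and cap_c above 0.3 N) or (y of cap_d in the frame of shaker between -0.056 and 0 m and contact force between the fingers and cap_d above 0.3 N))), for 0.02 s.
4. the fingers tap the rightmost key (((y of cap_a in the frame of shaker between -0.2 and -0.056 m and contact force between the fingers and cap_a above 0.3 N) or (y of cap_b in the frame of shaker between -0.2 and -0.056 m and contact force between the fingers and cap_b above 0.3 N) or (y of cap_c in the frame of shaker between -0.2 and -0.056 m and contact force between the fingers and cap_c above 0.3 N) or (y of cap_d in the frame of shaker between -0.2 and -0.056 m and contact force between the fingers and cap_d above 0.3 N))), for 0.02 s.
5. after the taps, the latched key is pressed and springs up: all four keys stand raised (z of each of cap_a, cap_b, cap_c, cap_d in the frame of shaker above 0.0525 m), for 0.2 s.
At the end, for the whole second after the job is handed in: All four keys stand raised (tops less than 1.5 mm below their raised height of 54 mm above the worktop), and jars, bottle, pot, reel, beaker and notebook are within 20 mm of where they stood (all of step 5 and distance of each of blue_jar, red_jar, brown_bottle, white_pot, label_reel, beaker, black_notebook from where it was at the start of the episode below 0.02 m); the robot touches nothing.
It fails at once if a raised key is pushed in (two keys more than 3 mm down at once) (z of each of cap_a, cap_b in the frame of shaker below 0.051 m or z of each of cap_a, cap_c in the frame of shaker below 0.051 m or z of each of cap_a, cap_d in the frame of shaker below 0.051 m or z of each of cap_b, cap_c in the frame of shaker below 0.051 m or z of each of cap_b, cap_d in the frame of shaker below 0.051 m or z of each of cap_c, cap_d in the frame of shaker below 0.051 m).
It fails at once if a bystander is lifted, carried or shoved (moved more than 20 mm) (distance of any of blue_jar, red_jar, brown_bottle, white_pot, label_reel, beaker, black_notebook from where it was at the start of the episode above 0.02 m).
It also fails if it takes over 48 s, if anything falls off the work surface, if the arm or the gripper's body presses on something with over 40 N, if the wrist force passes 120 N, or if a joint passes its speed limit or range.

ROBOT

A 6-joint arm with a two-finger parallel gripper is mounted at the origin on a cart in front of the work surface, level with it; the furniture and walls round the work are solid. World frame = base frame: x ahead of the robot, y to its left, z up, the work surface at z = 0. Lengths are in mm, angles in degrees, forces in N, time in s.
With the tool pointing down it reaches from about 275 to 750 mm from the base axis. Payload 10.2 kg.
Tool frame: the origin (TCP) lies at the very end of the fingers, on their centre line; the grasp point (between the pads) lies 19 mm behind it; z points along the fingers, x is the direction in which the jaws open and shut, and the axes are right-handed (so a half turn about z gives the same grasp; the last joint's range is limited). The gripper opens to 85 mm and grips with 20 to 120 N. Pads are 22 mm wide; open, the fingers measure 114 mm over their backs; the gripper's body (76 mm by 85 mm) begins 54 mm behind the grasp point. The pads swing forward as they close: fully open they stand 13 mm farther back than shut.
Start: joints at [50.856, 17.928, 85.812, -0, 76.261, -12.8], TCP at [232.992, 470.474, 231.294] pointing down, gripper open.
Joint ranges: [-168.41, 168.41], [-55.51, 124.54], [10.69, 146.95], [-70.63, 250.63], [1, 178], [-165.06, 165.06]. Speed limits (degrees/s): [136.94, 136.94, 172.46, 180, 180, 180].

INTERFACE

Orientations are given as a 3x3 rotation matrix whose columns are the frame's x, y, z axes.
In Python, from workcell import ctrl gives the robot as it stands. The module is installed in compiled form; this text tells all that it offers.
- The arm moves only by the tool drive_tool, never from a script. Its argument "motion" is a list of rows, each a list of 7 numbers: the turn, a rotation vector about the tool's x, y, z in degrees, then the shift along the tool's x, y, z in m, then the gripper command: -1 is shut, 1 is fully open, values between are in proportion. A call has 1 to 8 rows; each row is the pose to reach, as a shift and turn from the pose measured when the call began, along the tool's axes at that moment; what a row does not reach only later rows make up. A row lasts 1/10 s, in which the tool goes at most 50 mm and 8.59 degrees, less where a joint would pass 70% of its speed; a pose out of reach is approached as far as the arm can. A call with a gripper value outside its range is refused whole. The fingers move at their own pace and stop on an object; "grip_force" is the grip in N (left out, the last holds). Time passes only in rows, so rows that repeat a pose let the fingers close. It gives the time, the measured TCP pose, the force and the opening at its end, in the units of the state.
- ctrl.get_state(): the state, without advancing time (a new reading comes with each control period).
- ctrl.read_camera(name): name is "side" or "top" or "wrist"; returns (picture, depth): 420x560x3 uint8, red, green, blue; 420x560 float32, mm along the optical axis (not along the pixel's ray), 0 where there is no reading.
- ctrl.camera_params(name): a dict with "intrinsics" (3x3 intrinsics, pixels), "extrinsics" (4x4, takes a point from camera to world coordinates); the wrist camera has in their place "T_tool_cam" (4x4, takes a point from camera to tool coordinates, whose origin is the TCP and whose axes are the tool frame's). Camera axes: x right, y down, z forward; pixel columns grow to the right and rows downward; lengths in mm; the calibration is good to about 2 mm. A picture is of the moment at which its call begins: read the wrist's pose just before it. camera_params takes no time and is no camera call.
- ctrl.finish_job(): hands the job in, once; it reports no verdict.
The state is a dict: "clock": time; "joint_positions": joint angles; "joint_velocities": joint speeds; "joint_efforts": joint torques, N m; "tool_pos": TCP position; "tcp_rot": TCP orientation; "contact_force": force on the tool from outside, world axes, zero at the start; "moment": the same for the moment, N m; "grip_width": finger opening in mm.
Only numpy, scipy, OpenCV 4.12 (cv2) and the standard library are available. Lean on these libraries where they do the work, as an engineer would, in place of code of your own. Each camera call takes 0.05 s, during which the arm holds its last target.

## Working session

There is one attempt and no reset: what is moved stays moved. The work goes in short steps, Python scripts to look and compute and a tool call to move; the robot and the scene stay as the last step left them, time stands still between calls to the robot, and variables do not carry over. Pictures are saved under pics/ and viewed, and the job is handed in when it is done.

Besides the shell and the picture viewer there is one more tool, called after "Request:" by a JSON object that holds its "op" and its "data", one argument or row to a line. drive_tool: Moves the arm, as the interface text tells. Its arguments: {"type":"object","properties":{"motion":{"type":"array"},"grip_force":{"type":"number"}},"required":["motion"]}

```bash
mkdir -p pics; python3 - <<'E'
from workcell import ctrl
import cv2,numpy as np
s=ctrl.get_state();print(s)
for n in["top","side"]:
    im,d=ctrl.read_camera(n);cv2.imwrite(f"pics/{n}1.png",im[:,:,::-1]);np.save(f"pics/{n}1.npy",d)
    p=ctrl.camera_params(n);print(n,p)
print(ctrl.camera_params("wrist"))
E
```

```text
{'clock': 0.0, 'joint_positions': array([ 5.08552198e+01,  1.79575589e+01,  8.58546198e+01, -1.32536309e-03,
        7.62596896e+01, -1.27987551e+01]), 'joint_velocities': array([ 0.13892981, -0.08759682,  0.06719075,  0.0233941 ,  0.06755611,
        0.00464432]), 'joint_efforts': array([ 1.13541981e-03, -4.12258673e+01, -2.59743172e+01, -4.51549795e-05,
        3.95024166e-03,  9.70243320e-06]), 'tool_pos': array([232.8302268 , 470.25962645, 230.74789709]), 'tcp_rot': array([[ 4.43785773e-01,  8.96132573e-01, -7.74414586e-04],
       [ 8.96132066e-01, -4.43786375e-01, -9.86990886e-04],
       [-1.22814932e-03, -2.55965230e-04, -9.99999213e-01]]), 'contact_force': array([ 0.0931409, -0.0499824,  0.9745509]), 'moment': array([-0.01113655, -0.01259325,  0.00135342]), 'grip_width': 85.5690985476047}
top {'intrinsics': array([[456.545184  ,   0.        , 280.05335157],
       [  0.        , 456.545184  , 202.70858979],
       [  0.        ,   0.        ,   1.        ]]), 'extrinsics': array([[ 1.07603291e-03, -9.88252338e-01,  1.52827221e-01,
         2.49219219e+02],
       [-9.9998145
[... 595 characters left out ...]
],
       [-2.09061202e-02, -8.40791407e-01, -5.40955400e-01,
         8.53406087e+02],
       [ 0.00000000e+00,  0.00000000e+00,  0.00000000e+00,
         1.00000000e+00]])}
{'intrinsics': array([[320.67947059,   0.        , 282.07216947],
       [  0.        , 320.67947059, 205.64991672],
       [  0.        ,   0.        ,   1.        ]]), 'T_tool_cam': array([[ 9.99999532e-01,  9.63644886e-04, -8.64898065e-05,
        -5.58614330e-01],
       [-9.06794470e-04,  9.64655398e-01,  2.63513076e-01,
        -6.69213404e+01],
       [ 3.37365887e-04, -2.63512874e-01,  9.64655820e-01,
        -1.42290326e+02],
       [ 0.00000000e+00,  0.00000000e+00,  0.00000000e+00,
         1.00000000e+00]])}
```

View pics/top1.png

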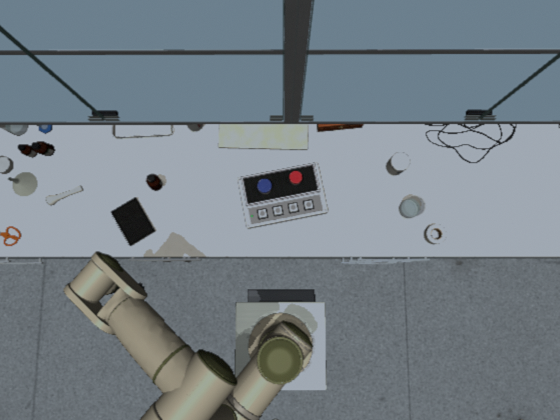

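View pics/side1.png

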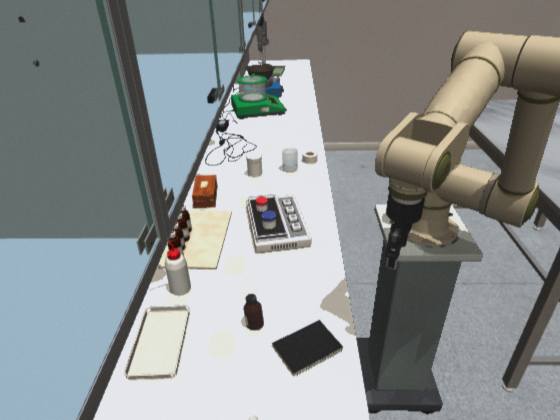

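The top view shows the shaker at about (283,195), with its four keys at about (263,214), (278,211), (293,208) and (308,205). The jars are behind them at (264,186) and (296,178).

```bash
cat > h.py <<'E'
import numpy as np
from workcell import ctrl
def cast(n,px,z,T=None):
    p=ctrl.camera_params(n);E=p["extrinsics"] if T is None else T
    px=np.atleast_2d(px).astype(float)
    r=np.c_[px,np.ones(len(px))]@np.linalg.inv(p["intrinsics"]).T@E[:3,:3].T
    return E[:3,3]+r*((z-E[2,3])/r[:,2])[:,None]
E
python3 - <<'E'
import cv2,numpy as np
from h import *
im=cv2.imread("pics/top1.png")
c=im[155:235,230:340];cv2.imwrite("pics/topc.png",cv2.resize(c,None,fx=7,fy=7,interpolation=cv2.INTER_CUBIC))
g=cv2.cvtColor(im,cv2.COLOR_BGR2GRAY)
print(g[200:220,255:318])
P=cast("top",[[263,214],[278,211],[293,208],[308,205]],54);print(P.round(1))
for k in[(264,186),(296,178),(155,182),(133,221)]:print(cast("top",[k],60).round(0))
E
```

```text
[[ 21  23  23 ... 119 118 117]
 [ 45  53  56 ... 118 118 117]
 [124 145 149 ... 120 117 117]
 ...
 [123 121  98 ... 167 167 168]
 [122 121 107 ... 167 168 168]
 [122 123 118 ... 167 167 167]]
[[457.6  61.3  54. ]
 [468.4   8.   54. ]
 [479.2 -45.4  54. ]
 [490.  -98.9  54. ]]
[[558.  58.  60.]]
[[587. -56.  60.]]
[[572. 449.  60.]]
[[432. 521.  60.]]
```

View pics/topc.png

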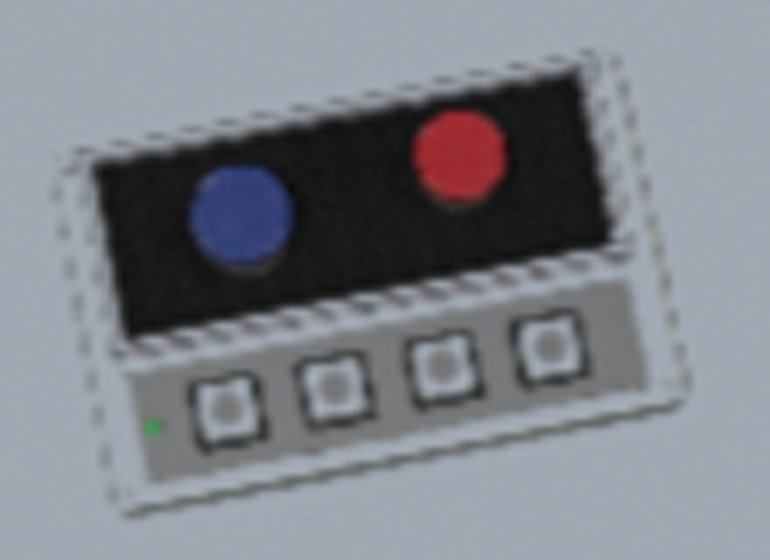

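Request:
{"op": "drive_tool", "data": {
  "motion": [
    [0, 0, -37.7, -0.331, 0.433, 0.0, -1],
    [0, 0, -37.7, -0.331, 0.433, 0.0, -1],
    [0, 0, -37.7, -0.331, 0.433, 0.0, -1],
    [0, 0, -37.7, -0.331, 0.433, 0.0, -1],
    [0, 0, -37.7, -0.331, 0.433, 0.0, -1],
    [0, 0, -37.7, -0.331, 0.433, 0.0, -1],
    [0, 0, -37.7, -0.331, 0.433, 0.0, -1],
    [0, 0, -37.7, -0.331, 0.433, 0.0, -1]
  ],
  "grip_force": 40
}}

```text
clock: 0.9
tool_pos: [396.0, 140.3, 231.2]
tcp_rot: [[-0.197, 0.98, -0.001], [0.98, 0.197, -0.001], [-0.001, -0.001, -1.0]]
contact_force: [0.5, -0.1, -0.5]
grip_width: -0.1
```

Request:
{"op": "drive_tool", "data": {
  "motion": [
    [0, 0, 0, -0.171, 0.045, 0.07, -1],
    [0, 0, 0, -0.171, 0.045, 0.07, -1],
    [0, 0, 0, -0.171, 0.045, 0.07, -1],
    [0, 0, 0, -0.171, 0.045, 0.07, -1],
    [0, 0, 0, -0.171, 0.045, 0.07, -1],
    [0, 0, 0, -0.171, 0.045, 0.07, -1]
  ]
}}

```text
clock: 1.5
tool_pos: [473.5, -18.7, 160.8]
tcp_rot: [[-0.196, 0.981, -0.002], [0.981, 0.196, -0.0], [0.0, -0.002, -1.0]]
contact_force: [0.3, 0.4, 1.3]
grip_width: -0.0
```

```bash
python3 - <<'E'
from workcell import ctrl
import cv2,numpy as np
s=ctrl.get_state();print(s['clock'],s['tool_pos'],s['tcp_rot'],s['contact_force'])
np.savez("pics/w1s.npz",p=s['tool_pos'],R=s['tcp_rot'])
im,d=ctrl.read_camera("wrist");cv2.imwrite("pics/w1.png",im[:,:,::-1]);np.save("pics/w1.npy",d)
E
```

```text
1.5 [473.46175186 -18.73462166 160.78744514] [[-1.95704161e-01  9.80660456e-01 -2.22506346e-03]
 [ 9.80662944e-01  1.95704271e-01 -1.70268789e-04]
 [ 2.68478555e-04 -2.21535959e-03 -9.99997510e-01]] [0.26381821 0.43815471 1.29219516]
```

View pics/w1.png

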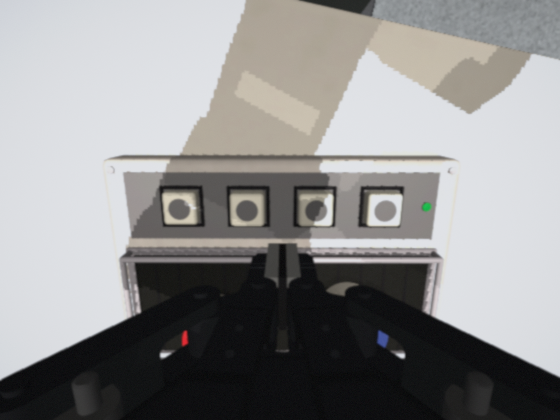

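The wrist view is mirrored, so the leftmost key (next to the green LED) is at about (384,208). The others are at (316,209), (247,209) and (180,208). The fingers are at (282,245), behind the row.

```bash
python3 - <<'E'
import cv2,numpy as np
from h import *
im=cv2.imread("pics/w1.png");d=np.load("pics/w1.npy");s=np.load("pics/w1s.npz")
T=np.eye(4);T[:3,:3]=s['R'];T[:3,3]=s['p'];T=T@ctrl.camera_params("wrist")["T_tool_cam"]
K=ctrl.camera_params("wrist")["intrinsics"]
cv2.imwrite("pics/w1c.png",cv2.resize(im[175:250,110:450],None,fx=2.3,fy=2.3,interpolation=cv2.INTER_CUBIC))
v,u=np.mgrid[0:420,0:560]
P=np.stack([(u-K[0,2])/K[0,0]*d,(v-K[1,2])/K[1,1]*d,d],-1)@T[:3,:3].T+T[:3,3]
for (a,b) in[(384,208),(316,209),(247,209),(180,208)]:
    Z=P[b-25:b+26,a-25:a+26]
    m=((Z[...,2]>45.5)).astype(np.uint8)
    n,l,st,c=cv2.connectedComponentsWithStats(m)
    k=l==l[25,25]; w=Z[k]
    # image-space darkness circle
    g=cv2.cvtColor(im[b-12:b+13,a-12:a+13],cv2.COLOR_BGR2GRAY)
    cx=c[l[25,25]]+[a-25,b-25]
    top=np.median(Z[19:32,19:32,2])
    print(cx.round(1),k.sum(),"medz",top.round(2),"std",Z[19:32,19:32,2].std().round(2),"mean",w.mean(0).round(1),"cast",cast("wrist",[cx],top,T).round(1))
    q=(P[b-4:b+5,a-4:a+5].reshape(-1,3)-s['p'])@s['R']
for y in(180,230):print("strip z",P[y,282,2],P[y,350,2],P[y,210,2])
E
```

```text
[383.2 208.5] 1202 medz 53.81 std 0.68 mean [460.3  61.7  53.8] cast [[460.3  61.7  53.8]]
[315.6 208.4] 1156 medz 53.88 std 0.65 mean [470.9   8.   54.5] cast [[471.    8.1  53.9]]
[247.3 208.2] 1167 medz 54.02 std 26.97 mean [481.2 -45.8  55.8] cast [[481.6 -46.   54. ]]
[180.3 207.1] 1106 medz 50.13 std 0.65 mean [ 492.8 -100.1   49.8] cast [[ 492.7 -100.1   50.1]]
strip z 39.97762479932584 41.11537470860134 39.87844212078039
strip z 40.353513270189296 40.024889719290286 40.055795268351744
```

View pics/w1c.png

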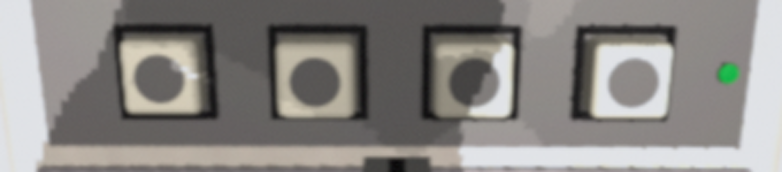

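The latched key is the rightmost one, with its top at 50.1 mm against about 54 mm for the others. Next I move above the leftmost key.

Request:
{"op": "drive_tool", "data": {
  "motion": [
    [0, 0, 0, 0.05, 0.003, 0.04, -1],
    [0, 0, 0, 0.0825, 0.003, 0.08, -1],
    [0, 0, 0, 0.0825, 0.003, 0.098, -1],
    [0, 0, 0, 0.0825, 0.003, 0.101, -1],
    [0, 0, 0, 0.0825, 0.003, 0.101, -1],
    [0, 0, 0, 0.0825, 0.003, 0.101, -1]
  ]
}}

```text
clock: 2.15
tool_pos: [461.2, 63.0, 62.0]
tcp_rot: [[-0.197, 0.98, 0.002], [0.98, 0.197, -0.001], [-0.001, 0.002, -1.0]]
contact_force: [1.1, 0.1, 0.0]
grip_width: 0.2
```

```bash
python3 - <<'E'
from workcell import ctrl
import cv2
s=ctrl.get_state();print(s['clock'],s['tool_pos'],s['contact_force'])
im,d=ctrl.read_camera("wrist");cv2.imwrite("pics/w2.png",im[:,:,::-1])
E
```

```text
2.15 [461.16389976  62.97618586  62.03725352] [1.07573847 0.09145195 0.00873979]
```

View pics/w2.png

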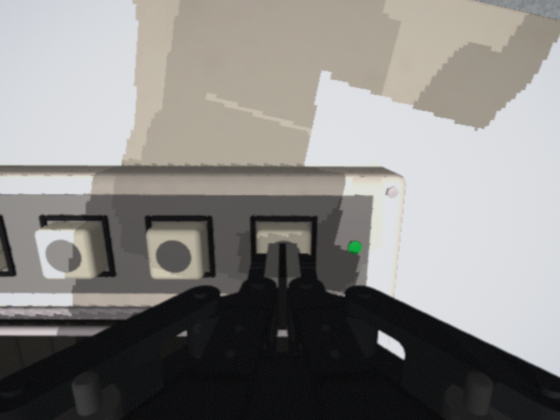

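Request:
{"op": "drive_tool", "data": {
  "motion": [
    [0, 0, 0, 0, 0, 0.006, -1],
    [0, 0, 0, 0, 0, 0.007, -1],
    [0, 0, 0, 0, 0, 0.0075, -1],
    [0, 0, 0, 0, 0, 0.0075, -1]
  ]
}}

```text
clock: 2.6
tool_pos: [461.2, 62.7, 54.5]
tcp_rot: [[-0.196, 0.981, 0.002], [0.981, 0.196, -0.001], [-0.001, 0.002, -1.0]]
contact_force: [-0.1, 0.2, 0.7]
grip_width: -0.2
```

Request:
{"op": "drive_tool", "data": {
  "motion": [
    [0, 0, 0, 0, 0, 0.0005, -1],
    [0, 0, 0, 0, 0, 0.0005, -1]
  ]
}}

```text
clock: 2.8
tool_pos: [461.3, 62.7, 54.1]
tcp_rot: [[-0.196, 0.981, 0.002], [0.981, 0.196, -0.001], [-0.001, 0.002, -1.0]]
contact_force: [0.6, -0.6, -1.0]
grip_width: 0.1
```

Request:
{"op": "drive_tool", "data": {
  "motion": [
    [0, 0, 0, 0, 0, 0.0005, -1],
    [0, 0, 0, 0, 0, 0.0005, -1]
  ]
}}

```text
clock: 3.0
tool_pos: [461.3, 62.7, 53.7]
tcp_rot: [[-0.196, 0.981, 0.002], [0.981, 0.196, -0.001], [-0.001, 0.002, -1.0]]
contact_force: [-0.8, 0.2, 3.4]
grip_width: 0.4
```

Request:
{"op": "drive_tool", "data": {
  "motion": [
    [0, 0, 0, 0, 0, 0.0004, -1],
    [0, 0, 0, 0, 0, 0.0004, -1]
  ]
}}

```text
clock: 3.2
tool_pos: [461.3, 62.7, 53.4]
tcp_rot: [[-0.196, 0.981, 0.002], [0.981, 0.196, -0.001], [-0.001, 0.002, -1.0]]
contact_force: [-0.8, -0.1, 3.4]
grip_width: 0.1
```

Contact is confirmed at 3.4 N. Now key 2.

Request:
{"op": "drive_tool", "data": {
  "motion": [
    [0, 0, 0, 0, 0, -0.01, -1],
    [0, 0, 0, -0.03, 0, -0.01, -1],
    [0, 0, 0, -0.0558, 0, -0.01, -1],
    [0, 0, 0, -0.0558, 0, -0.01, -1],
    [0, 0, 0, -0.0558, 0, -0.005, -1],
    [0, 0, 0, -0.0558, 0, -0.002, -1],
    [0, 0, 0, -0.0558, 0, -0.0012, -1],
    [0, 0, 0, -0.0558, 0, -0.0012, -1]
  ]
}}

```text
clock: 4.0
tool_pos: [472.0, 8.5, 54.4]
tcp_rot: [[-0.197, 0.98, 0.002], [0.98, 0.197, -0.001], [-0.001, 0.001, -1.0]]
contact_force: [0.4, -0.5, 0.5]
grip_width: -0.1
```

Request:
{"op": "drive_tool", "data": {
  "motion": [
    [0, 0, 0, 0, 0, 0.0005, -1],
    [0, 0, 0, 0, 0, 0.0005, -1]
  ]
}}

```text
clock: 4.2
tool_pos: [472.1, 8.8, 54.1]
tcp_rot: [[-0.198, 0.98, 0.002], [0.98, 0.198, -0.001], [-0.001, 0.002, -1.0]]
contact_force: [-0.7, 0.5, 1.5]
grip_width: -0.2
```

Request:
{"op": "drive_tool", "data": {
  "motion": [
    [0, 0, 0, 0, 0, 0.0005, -1],
    [0, 0, 0, 0, 0, 0.0005, -1]
  ]
}}

```text
clock: 4.4
tool_pos: [472.1, 8.8, 53.7]
tcp_rot: [[-0.198, 0.98, 0.002], [0.98, 0.198, -0.001], [-0.001, 0.002, -1.0]]
contact_force: [-1.0, 0.2, 3.8]
grip_width: -0.4
```

Request:
{"op": "drive_tool", "data": {
  "motion": [
    [0, 0, 0, 0, 0, 0.0004, -1],
    [0, 0, 0, 0, 0, 0.0004, -1]
  ]
}}

```text
clock: 4.6
tool_pos: [472.1, 8.8, 53.4]
tcp_rot: [[-0.198, 0.98, 0.002], [0.98, 0.198, -0.001], [-0.001, 0.002, -1.0]]
contact_force: [-1.6, -0.0, 3.7]
grip_width: 0.1
```

Request:
{"op": "drive_tool", "data": {
  "motion": [
    [0, 0, 0, 0, 0, -0.01, -1],
    [0, 0, 0, -0.03, 0, -0.01, -1],
    [0, 0, 0, -0.0558, 0, -0.01, -1],
    [0, 0, 0, -0.0558, 0, -0.01, -1],
    [0, 0, 0, -0.0558, 0, -0.005, -1],
    [0, 0, 0, -0.0558, 0, -0.002, -1],
    [0, 0, 0, -0.0558, 0, -0.0012, -1],
    [0, 0, 0, -0.0558, 0, -0.0012, -1]
  ]
}}

```text
clock: 5.4
tool_pos: [482.9, -45.3, 54.5]
tcp_rot: [[-0.198, 0.98, 0.001], [0.98, 0.198, -0.001], [-0.001, 0.001, -1.0]]
contact_force: [-0.1, -1.0, -0.2]
grip_width: 0.3
```

Request:
{"op": "drive_tool", "data": {
  "motion": [
    [0, 0, 0, 0, 0, 0.0005, -1],
    [0, 0, 0, 0, 0, 0.0005, -1]
  ]
}}

```text
clock: 5.6
tool_pos: [483.0, -45.1, 54.1]
tcp_rot: [[-0.199, 0.98, 0.002], [0.98, 0.199, -0.001], [-0.001, 0.001, -1.0]]
contact_force: [0.6, 0.5, 0.3]
grip_width: 0.2
```

Request:
{"op": "drive_tool", "data": {
  "motion": [
    [0, 0, 0, 0, 0, 0.0005, -1],
    [0, 0, 0, 0, 0, 0.0005, -1]
  ]
}}

```text
clock: 5.8
tool_pos: [483.0, -45.1, 53.8]
tcp_rot: [[-0.199, 0.98, 0.002], [0.98, 0.199, -0.001], [-0.001, 0.002, -1.0]]
contact_force: [-0.8, -0.1, 3.5]
grip_width: -0.2
```

Request:
{"op": "drive_tool", "data": {
  "motion": [
    [0, 0, 0, 0, 0, 0.0004, -1],
    [0, 0, 0, 0, 0, 0.0004, -1]
  ]
}}

```text
clock: 6.0
tool_pos: [483.0, -45.1, 53.4]
tcp_rot: [[-0.199, 0.98, 0.002], [0.98, 0.199, -0.001], [-0.001, 0.002, -1.0]]
contact_force: [-2.6, 0.9, 3.1]
grip_width: 0.4
```

Request:
{"op": "drive_tool", "data": {
  "motion": [
    [0, 0, 0, 0, 0, -0.01, -1],
    [0, 0, 0, -0.03, 0, -0.01, -1],
    [0, 0, 0, -0.056, 0, -0.01, -1],
    [0, 0, 0, -0.056, 0, -0.01, -1],
    [0, 0, 0, -0.056, 0, -0.005, -1],
    [0, 0, 0, -0.056, 0, -0.002, -1],
    [0, 0, 0, -0.056, 0, -0.0012, -1],
    [0, 0, 0, -0.056, 0, -0.0012, -1]
  ]
}}

```text
clock: 6.8
tool_pos: [494.0, -99.4, 54.5]
tcp_rot: [[-0.2, 0.98, 0.001], [0.98, 0.2, -0.0], [-0.001, 0.001, -1.0]]
contact_force: [0.7, 0.3, -0.1]
grip_width: -0.2
```

Request:
{"op": "drive_tool", "data": {
  "motion": [
    [0, 0, 0, 0, 0, 0.001, -1],
    [0, 0, 0, 0, 0, 0.001, -1]
  ]
}}

```text
clock: 7.0
tool_pos: [493.9, -99.1, 53.4]
tcp_rot: [[-0.2, 0.98, 0.001], [0.98, 0.2, -0.0], [-0.001, 0.001, -1.0]]
contact_force: [0.4, 0.0, -0.1]
grip_width: -0.1
```

Request:
{"op": "drive_tool", "data": {
  "motion": [
    [0, 0, 0, 0, 0, 0.001, -1],
    [0, 0, 0, 0, 0, 0.001, -1]
  ]
}}

```text
clock: 7.2
tool_pos: [493.9, -99.0, 52.4]
tcp_rot: [[-0.2, 0.98, 0.001], [0.98, 0.2, -0.0], [-0.0, 0.001, -1.0]]
contact_force: [0.1, -0.6, 0.2]
grip_width: -0.0
```

No force at 52.4 mm, so this is the latched key. I keep feeling down to its top.

Request:
{"op": "drive_tool", "data": {
  "motion": [
    [0, 0, 0, 0, 0, 0.001, -1],
    [0, 0, 0, 0, 0, 0.0017, -1],
    [0, 0, 0, 0, 0, 0.0017, -1]
  ]
}}

```text
clock: 7.5
tool_pos: [493.9, -99.1, 50.6]
tcp_rot: [[-0.2, 0.98, 0.001], [0.98, 0.2, -0.0], [-0.0, 0.001, -1.0]]
contact_force: [-0.1, 0.8, -0.4]
grip_width: 0.0
```

Request:
{"op": "drive_tool", "data": {
  "motion": [
    [0, 0, 0, 0, 0, 0.0005, -1],
    [0, 0, 0, 0, 0, 0.0005, -1]
  ]
}}

```text
clock: 7.7
tool_pos: [493.9, -99.1, 50.2]
tcp_rot: [[-0.2, 0.98, 0.001], [0.98, 0.2, -0.0], [-0.001, 0.001, -1.0]]
contact_force: [-0.3, 0.6, 1.8]
grip_width: -0.1
```

Request:
{"op": "drive_tool", "data": {
  "motion": [
    [0, 0, 0, 0, 0, 0.0004, -1],
    [0, 0, 0, 0, 0, 0.0004, -1]
  ]
}}

```text
clock: 7.9
tool_pos: [493.9, -99.0, 50.1]
tcp_rot: [[-0.2, 0.98, 0.001], [0.98, 0.2, -0.0], [-0.001, 0.001, -1.0]]
contact_force: [-2.7, 1.0, 5.1]
grip_width: 0.0
```

The rightmost key is tapped: rigid contact at about 50.1 mm. Now I press it about 3.5 mm further and release.

Request:
{"op": "drive_tool", "data": {
  "motion": [
    [0, 0, 0, 0, 0, 0.001, -1],
    [0, 0, 0, 0, 0, 0.002, -1],
    [0, 0, 0, 0, 0, 0.003, -1],
    [0, 0, 0, 0, 0, 0.0036, -1],
    [0, 0, 0, 0, 0, 0.0036, -1],
    [0, 0, 0, 0, 0, 0.0036, -1]
  ]
}}

```text
clock: 8.5
tool_pos: [493.9, -99.1, 47.0]
tcp_rot: [[-0.2, 0.98, 0.001], [0.98, 0.2, -0.0], [-0.001, 0.001, -1.0]]
contact_force: [-3.5, 1.4, 7.8]
grip_width: 0.3
```

Request:
{"op": "drive_tool", "data": {
  "motion": [
    [0, 0, 0, 0, 0, -0.004, -1],
    [0, 0, 0, 0, 0, -0.012, -1],
    [0, 0, 0, 0, 0, -0.04, -1],
    [0, 0, 0, 0.03, 0, -0.08, -1],
    [0, 0, 0, 0.07, -0.005, -0.115, -1],
    [0, 0, 0, 0.084, -0.005, -0.115, -1],
    [0, 0, 0, 0.084, -0.005, -0.115, -1],
    [0, 0, 0, 0.084, -0.005, -0.115, -1]
  ]
}}

```text
clock: 9.3
tool_pos: [472.0, -17.9, 161.7]
tcp_rot: [[-0.201, 0.98, 0.001], [0.98, 0.201, -0.001], [-0.001, 0.001, -1.0]]
contact_force: [0.5, -0.2, -0.5]
grip_width: 0.1
```

```bash
python3 - <<'E'
from h import *
import cv2
s=ctrl.get_state();print(s['clock'],s['tool_pos'],s['contact_force'])
im,d=ctrl.read_camera("wrist");cv2.imwrite("pics/w3.png",im[:,:,::-1])
T=np.eye(4);T[:3,:3]=s['tcp_rot'];T[:3,3]=s['tool_pos'];T=T@ctrl.camera_params("wrist")["T_tool_cam"]
K=ctrl.camera_params("wrist")["intrinsics"]
for k in[(460.5,62),(471,8),(481.6,-46),(492.5,-100)]:
    q=np.linalg.inv(T)@np.r_[k,54,1];u=K@(q[:3]/q[2]);a,b=u[:2].round().astype(int)
    D=np.median(d[b-4:b+5,a-4:a+5]);c=np.linalg.inv(K)@[a,b,1]*D
    print((a,b),(T[:3,:3]@c+T[:3,3]).round(1))
it,_=ctrl.read_camera("top");cv2.imwrite("pics/top2.png",it[:,:,::-1])
E
```

```text
9.3 [472.04694688 -17.88297875 161.70236854] [ 0.48039517 -0.24823399 -0.4631127 ]
(np.int64(382), np.int64(210)) [460.5  62.2  53.8]
(np.int64(314), np.int64(209)) [470.7   7.9  53.9]
(np.int64(246), np.int64(209)) [481.9 -46.1  53.9]
(np.int64(178), np.int64(208)) [ 492.2 -100.2   53.8]
```

View pics/w3.png

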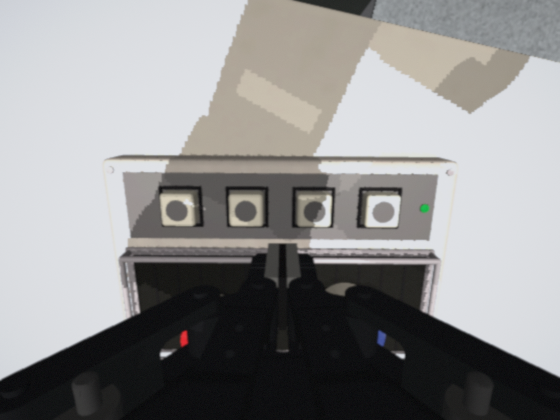

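View pics/top2.png

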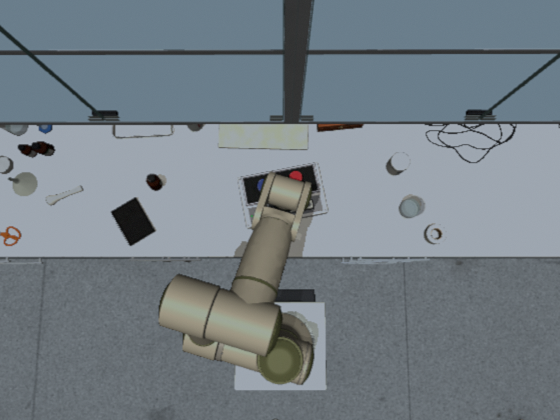

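All four keys now stand level at about 53.9 mm, at (178–382, 209) in the wrist view. The bystanders are where they were in the top view, and the tool is clear of everything.

```bash
python3 -c "
from workcell import ctrl
print(ctrl.finish_job())"
```

```text
the job is handed in; nothing more can be done
None
```

I tapped the four keys from left to right, then pressed and released the latched one, which was the rightmost. All four now stand raised, and I handed the job in at about 9.4 s of robot time.

- **Taps:** the three raised keys met the fingers at about 53.8 mm with 3–4 N and were pushed in only about 0.6 mm by the measured tool height. The rightmost showed no force until about 50.2 mm. The earlier depth reading had put its top at 50.1 mm.
- **Pressing:** I pushed the latched key about 3 mm below its latched height, at about 8 N, and let go.
- **Last checks:** depth readings put all four key tops at 53.8–53.9 mm. The tool was clear at about 162 mm height, with the force reading at noise level.
- **Bystanders:** the top view showed the bottle, notebook, pot, reel and beaker where they were. The arm partly hid the two jars there. I judged them untouched because the tool stayed at the front of the shaker and over 90 mm above the worktop when it passed near them.

No check failed or disagreed. The only oddity was a key spacing of about 55 mm in the camera against the stated 56 mm, which is within the calibration error.

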